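# Scoop truffles into a gift box

## Task

Pack the gift box: with the scoop, take all three truffles out of the steel tray in one scoopful and tip them gently into the open gift box, then lay the scoop back flat on its marble slab. Do not touch the truffles with the gripper and do not squash them, and leave the other things where they stand.

Things in the scene. Friction and masses are not known exactly. Their poses are not given: they have to be found in the camera images.
- scoop: Loose aluminium scoop with wooden handle, 140 g. Origin: centre of the pan's underside; x to the open front lip, z up. Flat pan 90 mm long (x -45 to 45), 110 wide, floor 2 thick; side walls 30 high, 2.5 thick (x -45 to 20); rear wall 38 high; no front wall. Level handle bar 20 wide (y), 16 high, x -132 to -52, its middle 75 above the underside. Starts flat on the slab
- scoop_grip (a point): Middle of the grip of the scoop's handle, 75 mm behind the scoop's origin and 75 mm above its underside; pinch across the scoop's y (20 mm wide)
- scoop_lip (a point): Middle of the scoop's front lip, on the underside, 45 mm ahead of its origin
- truffle1: Ball of 32 mm diameter, about 20 g, dark chocolate truffle with thin drizzle lines; origin at its centre; it rolls. It starts at rest on the tray floor
- truffle2: Ball of 32 mm diameter, about 20 g, dark chocolate truffle with thin drizzle lines; origin at its centre; it rolls. It starts at rest on the tray floor
- truffle3: Ball of 32 mm diameter, about 20 g, dark chocolate truffle with thin drizzle lines; origin at its centre; it rolls. It starts at rest on the tray floor
- tray: Fixed steel tray holding the truffles. Origin: centre of its underside; x along its length, z up. Flat floor 230 mm (x) by 122 (y), its top 6 above the origin; upright side walls, inner faces at y -61 and 61; end walls from x -115 and 115 lean out 30 degrees from upright, so truffles pushed to an end ride over the scoop's lip; rims 36 high; 271 long overall. Truffles start in the +x half
- gift_box: Loose open card gift box without lid, 160 mm (x) by 140 mm (y) and 45 mm high, walls 4 mm, floor 5 mm, about 180 g. Origin: centre of its underside, z up
- slab: Fixed marble slab, 240 mm (x) by 140 mm (y), 12 mm high, the resting place of the scoop. Origin: centre of its underside
- closed_box: Bystander: closed, lidded gift box 156 by 116 by 43 mm. Origin: centre of its underside
- jar: Bystander: glass jar, 72 mm diameter, 110 mm high. Origin: centre of its underside
- cup_stack: Bystander: stack of brown paper praline cups, 68 mm wide at the top, 70 mm high. Origin: centre of its underside

How it is judged:
By the outcome, as a careful person would: the job done as asked, in the order asked, and still so for the second after the job is handed in, with the robot touching nothing.
It also fails if it takes over 72 s, if anything falls off the work surface, if the arm or the gripper's body presses on something with over 40 N, if the wrist force passes 120 N, or if a joint passes its speed limit or range.

## Robot

A 6-joint arm with a two-finger parallel gripper is mounted at the origin on the work surface. World frame = base frame: x ahead of the robot, y to its left, z up, the work surface at z = 0. Lengths are in m, angles in rad, forces in N, time in s.
With the tool pointing down it reaches from about 0.3 to 0.875 m from the base axis. Payload 6.4 kg.
Tool frame: the origin (TCP) lies at the very end of the fingers, on their centre line; the grasp point (between the pads) lies 19 mm behind it; z points along the fingers, y is the line along which they close (so a half turn about z gives the same grasp; the last joint's range is limited). The gripper opens to 85 mm and grips with 20 to 120 N. Pads are 22 mm wide; open, the fingers measure 114 mm over their backs; the gripper's body (76 mm by 85 mm) begins 54 mm behind the grasp point. The pads swing forward as they close: fully open they stand 13 mm farther back than shut.
Start: joints at [0.941, 0.181, 1.607, -0, 1.354, -0.206], TCP at [0.236, 0.524, 0.231] pointing down, gripper open.
Joint ranges: [-2.99, 2.99], [-0.89, 2.07], [0.3, 2.58], [-1.14, 4.28], [0, 2.63], [-3.12, 3.12]. Speed limits (rad/s): [2.57, 2.57, 3.01, 3.14, 3.14, 3.14].

## Interface

Orientations are given as a unit quaternion [w, x, y, z].
In Python, from bench import ctrl, camera, calibration, order, outline_of gives the robot as it stands.
- The arm moves only by the tool move_arm, never from a script. Its argument "series" is a list that holds one entry, the list of rows, each a list of 5 numbers: the opening, from 0 (shut) to 1 (fully open), then the shift along the tool's x, y, z in mm, then the turn about the tool's z in rad. A call has exactly 10 rows; each row is the pose to reach, as a shift and turn from the pose commanded when the call began, along the tool's axes at that moment; what a row does not reach only later rows make up. A row lasts 1/12 s, in which the tool goes at most 41.7 mm and 7.16 degrees, less where a joint would pass 70% of its speed; a pose out of reach is approached as far as the arm can. A call with a gripper value outside its range is refused whole. The fingers move at their own pace and stop on an object; the grip force is fixed at half the most. Time passes only in rows, so rows that repeat a pose let the fingers close, or fill a call up. It gives the time, the measured TCP pose, the force, the opening and the grip force at its end, in the units of the state.
- ctrl.get_obs(): the state, without advancing time (a new reading comes with each control period).
- camera(name): name is "side" or "top"; returns (picture, depth): 420x560x3 uint8, blue, green, red; 420x560 float32, m along the optical axis (not along the pixel's ray), 0 where there is no reading.
- calibration(name): a dict with "intrinsics" (3x3 intrinsics, pixels), "rvec" (rotation vector, rad) and "tvec" (3), from world to camera coordinates, as OpenCV has them. Camera axes: x right, y down, z forward; pixel columns grow to the right and rows downward; lengths in m; the calibration is good to about 2 mm. A picture is of the moment at which its call begins. calibration takes no time and is no camera call.
- order.hand_in(): hands the job in; it is judged then, once.
Trained networks look in the newest picture that a camera, given by its name, has taken for a name from the list of things; names that differ only in an ending like _2 or _b are one class to them, and where a whole thing is asked for, a point or a joint stands for the part that bears it (a point fixed in the world has none). Each returns a list of dicts, best first, with "conf" (0 to 1); they miss things now and then, are a little off and sometimes report something else, mostly with a low value. They report only what shows in the picture. A call takes as long as a camera call.
- outline_of(target, camera): "region" (420x560 bool, what is visible of it) and "bbox" ([centre column, centre row, width, height] in pixels, round what is visible of it).
The state is a dict: "time_s": time; "q": joint angles; "dq": joint speeds; "joint_efforts": joint torques, N m; "eef_pos": TCP position; "eef_rot": TCP orientation; "wrist_force": force on the tool from outside, world axes, zero at the start; "torque": the same for the moment, N m; "opening": opening from 0.0 (shut) to 1.0 (fully open); "grasp_force": force on a finger pad.
Only numpy, scipy, OpenCV 4.12 (cv2) and the standard library are available. Lean on these libraries where they do the work, as an engineer would, in place of code of your own. Each camera call takes 0.05 s, during which the arm holds its last target. There are 200 camera calls.

## Working session

There is one attempt and no reset: what is moved stays moved. The work goes in short steps, Python scripts to look and compute and a tool call to move; the robot and the scene stay as the last step left them, time stands still between calls to the robot, and variables do not carry over. Pictures are saved under pics/ and viewed, at most 10 in all, crops included, and the job is handed in when it is done.

Besides the shell and the picture viewer there is one more tool, called by a JSON object that holds its "method" and its "body", one argument or row to a line. move_arm: Moves the arm, as the interface text tells. Its arguments: {"type":"object","properties":{"series":{"type":"array","items":{"type":"array","items":{"type":"array","items":{"type":"number"}}}}},"required":["series"]}

```bash
ls; mkdir -p pics; cat > h.py <<'E'
import numpy as np, cv2
from bench import ctrl, camera, calibration, order, outline_of
def cal(n):
    c=calibration(n); return np.array(c["intrinsics"]),cv2.Rodrigues(np.array(c["rvec"],float))[0],np.array(c["tvec"],float).ravel()
def cloud(n,d):
    K,R,t=cal(n); v,u=np.mgrid[:d.shape[0],:d.shape[1]]
    P=np.stack([(u-K[0,2])*d/K[0,0],(v-K[1,2])*d/K[1,1],d],-1)
    return (P-t)@R   # world
E
python3 - <<'E'
from h import *
for n in("top","side"):
    p,d=camera(n); cv2.imwrite(f"pics/{n}0.png",p); W=cloud(n,d); np.save(f"{n}0.npy",W)
    K,R,t=cal(n); print(n,"cam at",-R.T@t, K[0,0])
    for o in("scoop","truffle1","tray","gift_box","slab","closed_box","jar","cup_stack"):
        for r in outline_of(o,n)[:4]:
            m=r["region"]&(d>0); q=W[m]
            print(o,round(r["conf"],2),np.round(r["bbox"]),np.round(np.median(q,0),3),np.round(np.percentile(q,2,0),3),np.round(np.percentile(q,98,0),3))
print(ctrl.get_obs())
E
```

```text
pics
top cam at [ 0.52883176 -0.03447186  0.96084786] 439.2533404013084
scoop 0.84 [412. 260.  62.  95.] [ 0.563 -0.27   0.015] [ 0.455 -0.332  0.011] [ 0.618 -0.222  0.096]
scoop 0.72 [310. 196.  12.  13.] [ 0.663 -0.056  0.032] [ 0.649 -0.071  0.006] [ 0.68  -0.041  0.038]
truffle1 0.68 [286. 190.  19.  14.] [ 0.676 -0.001  0.033] [ 0.664 -0.015  0.019] [0.691 0.013 0.039]
truffle1 0.65 [310. 197.  14.  11.] [ 0.663 -0.056  0.034] [ 0.651 -0.069  0.028] [ 0.676 -0.043  0.038]
truffle1 0.55 [287. 229.  17.  14.] [ 0.605 -0.01   0.033] [ 0.591 -0.024  0.023] [0.618 0.005 0.039]
tray 0.78 [297. 236.  68. 135.] [ 0.571 -0.028  0.006] [ 0.45  -0.09   0.002] [0.712 0.037 0.037]
tray 0.73 [405. 268.  86. 126.] [ 0.482 -0.242  0.012] [ 0.402 -0.34   0.008] [ 0.638 -0.182  0.015]
tray 0.66 [175. 147.  64.  73.] [0.772 0.235 0.042] [0.697 0.18  0.011] [0.849 0.294 0.046]
gift_box 0.56 [161. 271.  85.  92.] [0.505 0.274 0.005] [0.424 0.188 0.001] [0.589 0.346 0.045]
slab 0.64 [406. 267.  88. 126.] [ 0.482 -0.242  0.012] [ 0.401 -0.34   0.007] [ 0.638 -0.181  0.015]
jar 0.68 [270. 136.  40.  4
[... 1344 characters left out ...]
91  0.072]
{'time_s': 0.9, 'q': array([ 9.40691175e-01,  1.80800769e-01,  1.60699801e+00, -9.86127003e-06,
        1.35380125e+00, -2.06291016e-01]), 'dq': array([ 0.00050794, -0.00073941, -0.00032761,  0.00040967, -0.00083306,
       -0.00028425]), 'joint_efforts': array([-1.78455291e-03, -4.44838393e+01, -3.51685917e+01, -4.21849836e-04,
        8.35551054e-04, -2.31886894e-06]), 'eef_pos': array([0.23645365, 0.52414759, 0.23128899]), 'eef_rot': array([ 2.90266484e-06,  2.10323653e-01,  9.77631813e-01, -5.32480943e-06]), 'wrist_force': array([-0.19650461,  0.05032731,  0.0165531 ]), 'torque': array([ 0.0020529 , -0.00613368, -0.00249703]), 'grasp_force': 0.0, 'opening': 0.9947911051647154}
```

```bash
python3 - <<'E'
from h import *
p=cv2.imread("pics/top0.png")
cv2.imwrite("pics/v1.png",cv2.resize(p[100:340,100:470],(740,480)))
T=np.load("top0.npy");S=np.load("side0.npy")
def rect(W,r0,r1,zl,zh,name):
    m=(W[...,2]>zl)&(W[...,2]<zh)&(W[...,0]>r0[0])&(W[...,0]<r1[0])&(W[...,1]>r0[1])&(W[...,1]<r1[1])
    q=W[m][:,:2].astype(np.float32); (c,s,a)=cv2.minAreaRect(q*1000); print(name,len(q),np.round(c,1),np.round(s,1),round(a,1))
for W in(T,S):
    rect(W,(.42,-.36),(.65,-.19),.07,.12,"handle")
    rect(W,(.48,-.36),(.65,-.19),.019,.052,"pan walls")
    rect(W,(.38,-.4),(.68,-.15),.009,.1,"slab")
    rect(W,(.40,-.12),(.73,.06),.028,.042,"tray rim")
    rect(W,(.38,.15),(.62,.4),.035,.055,"box rim")
E
```

```text
handle 477 [ 482.5 -261.7] [21.2 79.6] 79.3
pan walls 341 [ 559. -276.] [111.   68.1] 79.5
slab 7237 [ 520.6 -262.6] [140.5 239.8] 78.5
tray rim 1420 [581.6 -26.3] [130.1 272. ] 88.3
box rim 776 [506.4 267.8] [160.4 142.4] 13.4
handle 446 [ 482.5 -263.7] [22.5 79.1] 78.3
pan walls 514 [ 558.3 -276.7] [115.7  68.8] 79.3
slab 5557 [ 520.8 -264.7] [142.  239.6] 78.6
tray rim 1082 [582.  -27.5] [137.  271.6] 88.4
box rim 467 [506.6 267.4] [162.8 150.2] 14.1
```

View pics/v1.png

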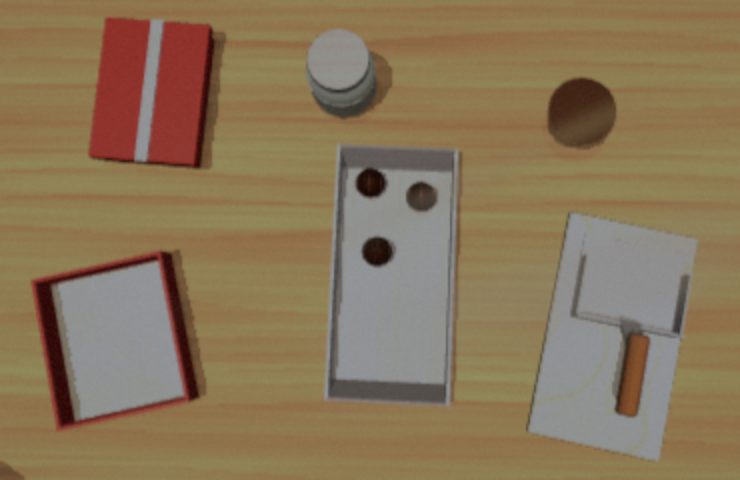

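```bash
cat >> h.py <<'E'
def go(x,y,z,yaw=None):
    "shift (mm, tool axes) and turn from present pose to TCP target; yaw = scoop heading, deg (tool x = -scoop x)"
    o=ctrl.get_obs(); w,a,b,c=o["eef_rot"]
    from scipy.spatial.transform import Rotation as Ro
    R=Ro.from_quat([a,b,c,w]).as_matrix(); y0=np.degrees(np.arctan2(-R[1,0],-R[0,0]))
    s=R.T@(np.array([x,y,z])-o["eef_pos"])*1000
    t=0 if yaw is None else -np.radians((yaw-y0+180)%360-180)
    print("t",round(o["time_s"],2),"tcp",np.round(o["eef_pos"],4),"head",round(y0,2),"tilt",np.round(R[2],4),"-> shift",np.round(s,1),"turn",round(t,4),"F",np.round(o["wrist_force"],2),"op",round(o["opening"],3),"gf",round(float(o["grasp_force"]),1))
E
python3 -c "
from h import *
go(.499,-.265,.20,-11)"
```

```text
t 0.9 tcp [0.2365 0.5241 0.2313] head -24.28 tilt [-0. -0. -1.] -> shift [-563.8 -611.4   31.3] turn -0.2318 F [-0.2   0.05  0.02] op 0.995 gf 0.0
```

{"method": "move_arm", "body": {
  "series": [
    [[1, -28, -31, 2, -0.02], [1, -56, -61, 3, -0.04], [1, -84, -92, 5, -0.06], [1, -113, -122, 6, -0.08], [1, -141, -153, 8, -0.1], [1, -169, -183, 9, -0.12], [1, -197, -214, 11, -0.14], [1, -225, -245, 13, -0.16], [1, -254, -275, 14, -0.18], [1, -282, -306, 16, -0.2]]
  ]
}}

```text
time_s: 1.73
eef_pos: [0.3679, 0.1279, 0.2158]
eef_rot: [0.001, 0.111, 0.994, 0.0]
wrist_force: [1.9, 0.9, -0.0]
opening: 1.001
grasp_force: 0.0
```

```bash
python3 -c "
from h import *
go(.499,-.265,.15,-11)"
```

```text
t 1.73 tcp [0.3679 0.1279 0.2158] head -12.74 tilt [-1.8e-03  5.0e-04 -1.0e+00] -> shift [-214.4 -354.4   66. ] turn -0.0305 F [ 1.87  0.94 -0.03] op 1.001 gf 0.0
```

{"method": "move_arm", "body": {
  "series": [
    [[1, -21, -35, 6, -0.03], [1, -43, -71, 12, -0.03], [1, -64, -106, 18, -0.03], [1, -86, -142, 24, -0.03], [1, -107, -177, 30, -0.03], [1, -129, -213, 36, -0.03], [1, -150, -248, 42, -0.03], [1, -172, -284, 48, -0.03], [1, -193, -319, 54, -0.03], [1, -214, -354, 66, -0.03]]
  ]
}}

```text
time_s: 2.57
eef_pos: [0.4977, -0.2631, 0.1508]
eef_rot: [0.001, 0.097, 0.995, -0.001]
wrist_force: [1.0, -1.6, 0.5]
opening: 1.001
grasp_force: 0.0
```

```bash
python3 -c "
from h import *
go(.499,-.265,.068,-11)"
```

```text
t 2.57 tcp [ 0.4977 -0.2631  0.1508] head -11.14 tilt [-0.0022 -0.0011 -1.    ] -> shift [-1.5 -1.5 82.8] turn -0.0024 F [ 0.98 -1.58  0.52] op 1.001 gf 0.0
```

{"method": "move_arm", "body": {
  "series": [
    [[1, 0, 0, 10, 0], [1, 0, 0, 25, 0], [1, 0, 0, 40, 0], [1, 0, 0, 55, 0], [1, 0, 0, 65, 0], [1, 0, 0, 72, 0], [1, 0, 0, 78, 0], [1, 0, 0, 82, 0], [1, 0, 0, 82, 0], [1, 0, 0, 82, 0]]
  ]
}}

```text
time_s: 3.4
eef_pos: [0.497, -0.2603, 0.0685]
eef_rot: [0.0, 0.097, 0.995, -0.0]
wrist_force: [-0.4, -0.8, -0.7]
opening: 1.001
grasp_force: 0.0
```

```bash
python3 - <<'E'
from h import *
go(.499,-.265,.068,-11)
p,d=camera("side"); cv2.imwrite("pics/s1.png",cv2.resize(p[240:380,170:370],(800,560)))
E
```

```text
t 3.4 tcp [ 0.497  -0.2603  0.0685] head -11.1 tilt [-5.e-04 -3.e-04 -1.e+00] -> shift [-2.9 -4.2  0.5] turn -0.0017 F [-0.39 -0.83 -0.65] op 1.001 gf 0.0
```

View pics/s1.png

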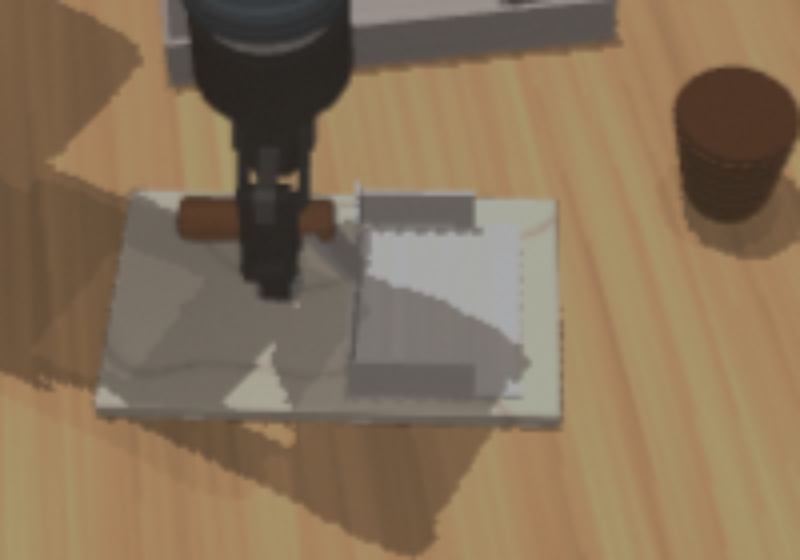

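Fingers straddle the orange handle (crop ~(270,225)), well placed. Correcting a few mm and closing.

{"method": "move_arm", "body": {
  "series": [
    [[1, -3, -4, 0, 0], [1, -3, -4, 0, 0], [0.6, -3, -4, 0, 0], [0.4, -3, -4, 0, 0], [0.3, -3, -4, 0, 0], [0, -3, -4, 0, 0], [0, -3, -4, 0, 0], [0, -3, -4, 0, 0], [0, -3, -4, 0, 0], [0, -3, -4, 0, 0]]
  ]
}}

```text
time_s: 4.28
eef_pos: [0.4989, -0.2646, 0.0683]
eef_rot: [-0.0, 0.097, 0.995, 0.0]
wrist_force: [-1.1, 1.3, 1.8]
opening: 0.222
grasp_force: 58.7
```

```bash
python3 - <<'E'
from h import *
go(.499,-.265,.068,-11)
E
```

```text
t 4.28 tcp [ 0.4989 -0.2646  0.0683] head -11.1 tilt [ 0.  0. -1.] -> shift [-0.2 -0.3  0.3] turn -0.0018 F [-1.12  1.3   1.76] op 0.222 gf 58.7
```

{"method": "move_arm", "body": {
  "series": [
    [[0, 0, 0, -5, 0], [0, 0, 0, -12, 0], [0, 0, 0, -22, 0], [0, 0, 0, -34, 0], [0, 0, 0, -46, 0], [0, 0, 0, -58, 0], [0, 0, 0, -70, 0], [0, 0, 0, -80, 0], [0, 0, 0, -87, 0], [0, 0, 0, -90, 0]]
  ]
}}

```text
time_s: 5.12
eef_pos: [0.4995, -0.2651, 0.1599]
eef_rot: [0.001, 0.097, 0.995, -0.001]
wrist_force: [0.3, -0.2, -2.4]
opening: 0.223
grasp_force: 58.6
```

```bash
cat >> h.py <<'E'
def pan(n="top",img=None):
    "fit the pan floor plane: pixels near expected floor under the TCP; prints pitch"
    o=ctrl.get_obs(); p,d=camera(n); W=cloud(n,d)
    w,a,b,c=o["eef_rot"]
    from scipy.spatial.transform import Rotation as Ro
    R=Ro.from_quat([a,b,c,w]).as_matrix(); h=np.arctan2(-R[1,0],-R[0,0])
    q=W-o["eef_pos"]; X=q[...,0]*np.cos(h)+q[...,1]*np.sin(h); Y=-q[...,0]*np.sin(h)+q[...,1]*np.cos(h)
    L=np.stack([X-.075,Y,q[...,2]+.056],-1) # scoop frame, nominal
    m=(d>0)&(abs(L[...,0]-.002)<.038)&(abs(L[...,1])<.045)&(abs(L[...,2]-.002)<.012)
    P=L[m]; k,*_=np.linalg.lstsq(np.c_[P[:,0],P[:,1],np.ones(len(P))],P[:,2],rcond=None)
    f=(d>0)&(abs(L[...,0])<.07)&(abs(L[...,1])<.07)&(abs(L[...,2]-.002)<.012)
    print("pan n",len(P),"pitch up deg %.2f roll %.2f z at origin mm %.1f"%(np.degrees(k[0]),np.degrees(k[1]),k[2]*1000),"x ext",np.round(np.percentile(L[f][:,0],[1,99])*1000,0),"y ext",np.round(np.percentile(L[f][:,1],[1,99])*1000,0))
    if img: cv2.imwrite("pics/"+img,p)
    return p,L,d
E
python3 - <<'E'
from h import *
go(.499,-.265,.158,-11)
pan("top","t2.png");pan("side","s2.png")
E
```

```text
t 5.12 tcp [ 0.4995 -0.2651  0.1599] head -11.1 tilt [-0.002  -0.0011 -1.    ] -> shift [0.5 0.  1.9] turn -0.0018 F [ 0.26 -0.16 -2.43] op 0.223 gf 58.6
pan n 1834 pitch up deg 0.05 roll 0.01 z at origin mm 1.5 x ext [-39.  44.] y ext [-53.  55.]
pan n 1182 pitch up deg 0.18 roll -0.28 z at origin mm 0.5 x ext [-41.  45.] y ext [-57.  53.]
```

```bash
python3 - <<'E'
from h import *
go(.452,-.023,.130,-1.7)
E
```

```text
t 5.22 tcp [ 0.4991 -0.2648  0.1588] head -11.11 tilt [-9.e-04 -5.e-04 -1.e+00] -> shift [ 92.8 228.3  28.6] turn -0.1641 F [-0.8  -0.07 -1.99] op 0.219 gf 58.6
```

{"method": "move_arm", "body": {
  "series": [
    [[0, 5, 11, 1, -0.01], [0, 14, 34, 2, -0.03], [0, 25, 62, 5, -0.05], [0, 37, 91, 9, -0.07], [0, 50, 122, 13, -0.09], [0, 62, 152, 17, -0.11], [0, 74, 182, 21, -0.13], [0, 84, 207, 25, -0.15], [0, 90, 222, 28, -0.16], [0, 93, 228, 29, -0.164]]
  ]
}}

```text
time_s: 6.05
eef_pos: [0.4492, -0.0198, 0.1276]
eef_rot: [-0.002, 0.013, 1.0, 0.001]
wrist_force: [0.4, 0.2, -0.7]
opening: 0.226
grasp_force: 58.8
```

{"method": "move_arm", "body": {
  "series": [
    [[0, 0, 0, 0, 0], [0, 0, 0, 0, 0], [0, 0, 0, 0, 0], [0, 0, 0, 0, 0], [0, 0, 0, 0, 0], [0, 0, 0, 0, 0], [0, 0, 0, 0, 0], [0, 0, 0, 0, 0], [0, 0, 0, 0, 0], [0, 0, 0, 0, 0]]
  ]
}}

```text
time_s: 6.88
eef_pos: [0.4515, -0.0231, 0.1292]
eef_rot: [0.0, 0.015, 1.0, -0.0]
wrist_force: [0.1, 0.7, -2.2]
opening: 0.223
grasp_force: 58.8
```

```bash
python3 - <<'E'
from h import *
go(.452,-.023,.062,-1.7)
for n in("top","side"):
    p,L,d=pan(n)
    for r in outline_of("truffle1",n)[:4]:
        W=cloud(n,d)[r["region"]&(d>0)]; print(round(r["conf"],2),np.round(r["bbox"]),np.round(np.median(W,0),3))
    cv2.imwrite(f"pics/{n}3.png",p)
    # tray rim in scoop frame
    q=(cloud(n,d)); m=(q[...,2]>.03)&(q[...,2]<.041)&(q[...,0]>.42)&(q[...,0]<.73)&(abs(q[...,1]+.027)<.075)
    print(cv2.minAreaRect((q[m][:,:2]*1000).astype(np.float32)))
p=cv2.imread("pics/top3.png");cv2.imwrite("pics/v3.png",cv2.resize(p[150:320,220:380],(640,680))[:600])
E
```

```text
t 6.88 tcp [ 0.4515 -0.0231  0.1292] head -1.71 tilt [-0. -0. -1.] -> shift [-0.4  0.1 67.2] turn -0.0002 F [ 0.15  0.67 -2.22] op 0.223 gf 58.8
pan n 1713 pitch up deg -0.16 roll -0.06 z at origin mm 1.0 x ext [-42.  44.] y ext [-52.  52.]
0.74 [309. 197.  15.  15.] [ 0.663 -0.056  0.033]
0.47 [282. 191.  16.  13.] [ 0.675 -0.001  0.033]
0.47 [286. 228.  12.  13.] [ 0.605 -0.01   0.033]
((583.9058837890625, -26.30725860595703), (130.17987060546875, 267.770751953125), 88.35409545898438)
pan n 667 pitch up deg -0.17 roll -0.33 z at origin mm 0.1 x ext [-41.  45.] y ext [-58.  55.]
0.51 [300. 236.  16.  14.] [ 0.664 -0.064  0.029]
0.45 [274. 222.  13.   9.] [ 0.603 -0.018  0.03 ]
0.44 [302. 221.  10.  13.] [ 0.677 -0.01   0.03 ]
((581.9121704101562, -27.747039794921875), (136.10015869140625, 271.4689636230469), 88.47830963134766)
```

View pics/v3.png

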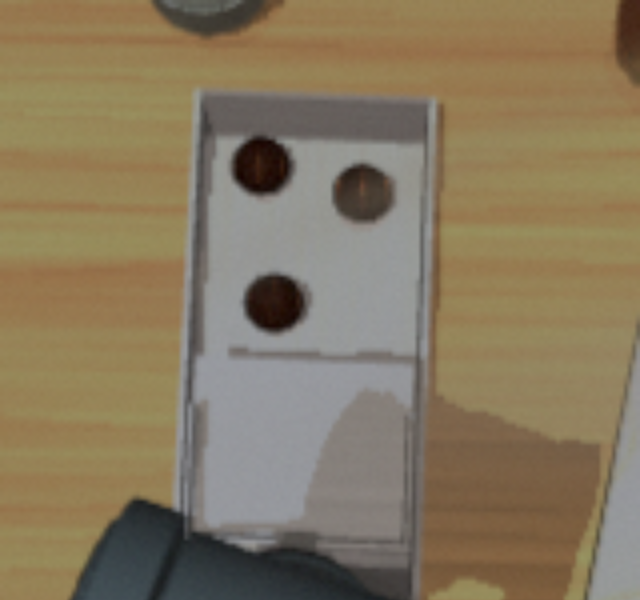

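{"method": "move_arm", "body": {
  "series": [
    [[0, 0, 0, 8, 0], [0, 0, 0, 20, 0], [0, 0, 0, 32, 0], [0, 0, 0, 44, 0], [0, 0, 0, 54, 0], [0, 0, 0, 60, 0], [0, 0, 0, 63, 0], [0, 0, 0, 65, 0], [0, 0, 0, 66, 0], [0, 0, 0, 66, 0]]
  ]
}}

```text
time_s: 7.92
eef_pos: [0.4518, -0.0231, 0.0634]
eef_rot: [0.0, 0.015, 1.0, -0.0]
wrist_force: [-0.8, -0.1, -1.5]
opening: 0.224
grasp_force: 58.8
```

```bash
python3 - <<'E'
from h import *
go(.452,-.023,.062,-1.7)
pan();pan("side")
E
```

```text
t 7.92 tcp [ 0.4518 -0.0231  0.0634] head -1.71 tilt [-5.e-04 -2.e-04 -1.e+00] -> shift [-0.2  0.1  1.4] turn -0.0001 F [-0.76 -0.07 -1.52] op 0.224 gf 58.8
pan n 1483 pitch up deg -0.10 roll -0.06 z at origin mm 1.1 x ext [-63.  68.] y ext [-69.  62.]
pan n 647 pitch up deg -0.11 roll -0.11 z at origin mm -0.0 x ext [-68.  68.] y ext [-69.  63.]
```

{"method": "move_arm", "body": {
  "series": [
    [[0, 0, 0, 1, 0], [0, 0, 0, 1.5, 0], [0, 0, 0, 1.5, 0], [0, -3, 0, 1.5, 0], [0, -9, 0, 1.5, 0], [0, -16, 0, 1.5, 0], [0, -23, 0, 1.5, 0], [0, -30, 0, 1.5, 0], [0, -37, 0, 1.5, 0], [0, -44, 0, 1.5, 0]]
  ]
}}

```text
time_s: 8.85
eef_pos: [0.4956, -0.0244, 0.0623]
eef_rot: [-0.0, 0.015, 1.0, -0.0]
wrist_force: [-4.3, -0.2, 8.1]
opening: 0.224
grasp_force: 59.9
```

```bash
python3 - <<'E'
from h import *
go(.576,-.0267,.062,-1.7)
p,L,d=pan(); W=cloud("top",d)
for r in outline_of("truffle1","top")[:5]:
    m=r["region"]&(d>0);print(round(r["conf"],2),np.round(r["bbox"]),np.round(np.median(W[m],0),3))
E
```

```text
t 8.85 tcp [ 0.4956 -0.0244  0.0623] head -1.69 tilt [ 7.e-04 -2.e-04 -1.e+00] -> shift [-80.4   0.    0.2] turn 0.0001 F [-4.34 -0.16  8.11] op 0.224 gf 59.9
pan n 1251 pitch up deg 0.15 roll -0.02 z at origin mm 1.2 x ext [-35.  69.] y ext [-69.  62.]
0.66 [287. 218.  14.  13.] [ 0.624 -0.012  0.034]
0.64 [309. 198.  12.  14.] [ 0.663 -0.056  0.033]
0.6 [283. 190.  19.  15.] [ 0.677 -0.003  0.032]
```

{"method": "move_arm", "body": {
  "series": [
    [[0, -3, 0, 0, 0], [0, -9, 0, 0, 0], [0, -16, 0, 0, 0], [0, -24, 0, 0, 0], [0, -32, 0, 0, 0], [0, -40, 0, 0, 0], [0, -48, 0, 0, 0], [0, -56, 0, 0, 0], [0, -64, 0, 0, 0], [0, -70, 0, 0, 0]]
  ]
}}

```text
time_s: 9.78
eef_pos: [0.5652, -0.0264, 0.0623]
eef_rot: [-0.001, 0.015, 1.0, -0.0]
wrist_force: [-7.2, -0.0, 10.3]
opening: 0.224
grasp_force: 60.4
```

```bash
cat >> h.py <<'E'
def balls(n="top",d=None,L=None):
    "truffles in scoop frame (pan origin), mm; ball centre approx"
    for r in outline_of("truffle1",n)[:6]:
        m=r["region"]&(d>0); q=L[m]*1000; lo,hi=np.percentile(q,[4,96],0)
        print(" ball",round(r["conf"],2),np.round(r["bbox"]),"mid",np.round((lo+hi)/2)[:2],"top z",np.round(hi[2]))
E
python3 - <<'E'
from h import *
go(.576,-.0267,.062,-1.7)
p,L,d=pan(img="t5.png"); balls("top",d,L)
cv2.imwrite("pics/v5.png",cv2.resize(p[150:320,220:380],(640,680))[:600])
E
```

```text
t 9.78 tcp [ 0.5652 -0.0264  0.0623] head -1.69 tilt [ 1.4e-03 -1.0e-04 -1.0e+00] -> shift [-10.8   0.    0.3] turn 0.0001 F [-7.25 -0.05 10.29] op 0.224 gf 60.4
pan n 327 pitch up deg -0.99 roll 0.40 z at origin mm 1.9 x ext [ 9. 66.] y ext [-70.  69.]
 ball 0.76 [312. 186.  10.  13.] mid [ 46. -30.] top z 33.0
 ball 0.62 [296. 187.  14.  16.] mid [47.  3.] top z 33.0
 ball 0.47 [278. 186.  20.  17.] mid [47. 45.] top z 34.0
```

View pics/v5.png

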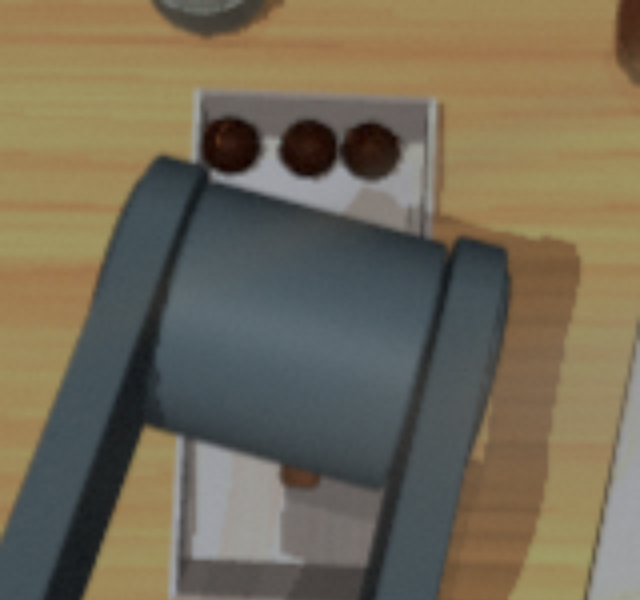

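{"method": "move_arm", "body": {
  "series": [
    [[0, 0, 1, 0, 0], [0, 0, 2, 0, 0], [0, 0, 3, 0, 0], [0, 0, 4, 0, 0], [0, -2, 4, 0, 0], [0, -4, 4, 0, 0], [0, -6, 4, 0, 0], [0, -8, 4, 0, 0], [0, -10, 4, 0, 0], [0, -11, 4, 0, 0]]
  ]
}}

```text
time_s: 10.72
eef_pos: [0.575, -0.0221, 0.0623]
eef_rot: [-0.002, 0.015, 1.0, 0.0]
wrist_force: [-9.6, 0.1, 15.9]
opening: 0.224
grasp_force: 61.0
```

```bash
python3 - <<'E'
from h import *
go(.576,-.0267,.062,-1.7)
p,L,d=pan(img="t6.png"); balls("top",d,L)
p,L,d=pan("side","s6.png"); balls("side",d,L)
E
```

```text
t 10.72 tcp [ 0.575  -0.0221  0.0623] head -1.67 tilt [ 3.7e-03  7.0e-04 -1.0e+00] -> shift [-1.1 -4.6  0.2] turn 0.0005 F [-9.57  0.12 15.87] op 0.224 gf 61.0
pan n 80 pitch up deg -2.36 roll 1.71 z at origin mm 3.4 x ext [15. 65.] y ext [-65.  70.]
 ball 0.75 [310. 185.  12.  12.] mid [ 37. -30.] top z 34.0
 ball 0.51 [295. 188.  15.  16.] mid [38.  2.] top z 33.0
pan n 518 pitch up deg 1.16 roll -0.64 z at origin mm 0.6 x ext [-69.  62.] y ext [-70.  55.]
 ball 0.61 [304. 216.   9.  13.] mid [38. 39.] top z 33.0
 ball 0.48 [310. 234.  12.  16.] mid [ 38. -36.] top z 33.0
```

{"method": "move_arm", "body": {
  "series": [
    [[0, -1, 0, -3, 0], [0, -4, 0, -9, 0], [0, -8, 0, -16, 0], [0, -13, 0, -25, 0], [0, -19, 0, -35, 0], [0, -25, 0, -45, 0], [0, -30, 0, -54, 0], [0, -34, 0, -62, 0], [0, -37, 0, -69, 0], [0, -39, 0, -74, 0]]
  ]
}}

```text
time_s: 11.75
eef_pos: [0.6163, -0.024, 0.1368]
eef_rot: [0.001, 0.015, 1.0, -0.0]
wrist_force: [-0.1, 0.7, -2.8]
opening: 0.221
grasp_force: 58.7
```

```bash
python3 - <<'E'
from h import *
go(.576,-.0267,.062,-1.7)
p,L,d=pan(img="t7.png"); balls("top",d,L)
cv2.imwrite("pics/v7.png",cv2.resize(p[110:260,220:380],(640,600)))
p,L,d=pan("side","s7.png"); balls("side",d,L)
E
```

```text
t 11.75 tcp [ 0.6163 -0.024   0.1368] head -1.7 tilt [-1.1e-03 -2.0e-04 -1.0e+00] -> shift [40.3 -3.9 74.8] turn -0.0001 F [-0.14  0.69 -2.81] op 0.221 gf 58.7Traceback (most recent call last):
  File "<stdin>", line 3, in <module>
  File "h.py", line 28, in pan
    print("pan n",len(P),"pitch up deg %.2f roll %.2f z at origin mm %.1f"%(np.degrees(k[0]),np.degrees(k[1]),k[2]*1000),"x ext",np.round(np.percentile(L[f][:,0],[1,99])*1000,0),"y ext",np.round(np.percentile(L[f][:,1],[1,99])*1000,0))
                                                                                                                                          ~~~~~~~~~~~~~^^^^^^^^^^^^^^^^^^
    return _quantile_unchecked(
        a, q, axis, out, overwrite_input, method, keepdims, weights)
    return _ureduce(a,
                    func=_quantile_ureduce_func,
    ...<5 lines>...
                    overwrite_input=overwrite_input,
                    method=method)
    r = func(a, **kwargs)
    result = _quantile(arr,
                       quantiles=q,
    ...<2 lines>...
                       out=out,
                       weights=wgt)
    slices_having_nans = np.isnan(arr[-1, ...])
                                  ~~~^^^^^^^^^
IndexError: index -1 is out of bounds for axis 0 with size 0
```

```bash
python3 - <<'E'
from h import *
p,L,d=pan("side","s7.png"); balls("side",d,L)
cv2.imwrite("pics/v7.png",cv2.resize(p[130:280,220:380],(640,600)))
E
```

```text
pan n 514 pitch up deg 1.71 roll -0.74 z at origin mm 0.5 x ext [-44.  69.] y ext [-58.  57.]
 ball 0.53 [328. 210.  13.  16.] mid [ 37. -37.] top z 32.0
 ball 0.52 [323. 192.  12.  12.] mid [36. 34.] top z 32.0
 ball 0.4 [326. 197.  14.  10.] mid [37.  9.] top z 32.0
```

View pics/v7.png

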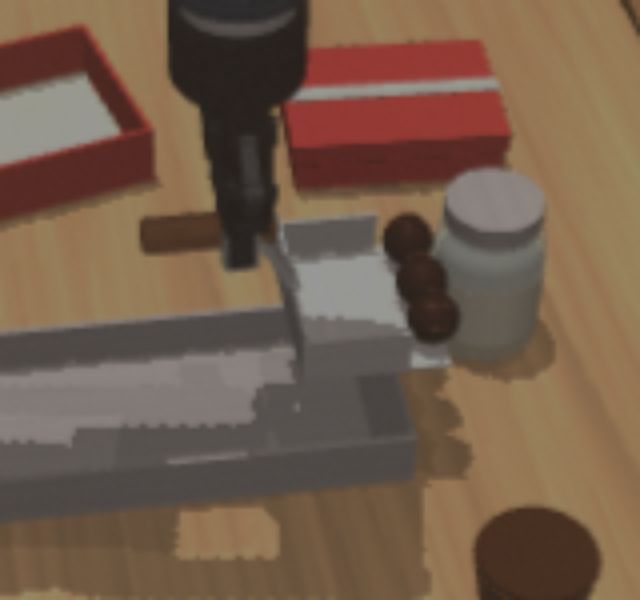

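{"method": "move_arm", "body": {
  "series": [
    [[0, 0, 0, -3, 0], [0, 0, 0, -8, 0], [0, 0, 0, -14, 0], [0, 0, 0, -21, 0], [0, 0, 0, -28, 0], [0, 0, 0, -35, 0], [0, 0, 0, -41, 0], [0, 0, 0, -45, 0], [0, 0, 0, -48, 0], [0, 0, 0, -50, 0]]
  ]
}}

```text
time_s: 12.73
eef_pos: [0.6157, -0.0239, 0.1862]
eef_rot: [0.0, 0.015, 1.0, -0.0]
wrist_force: [-0.1, -0.3, -1.7]
opening: 0.222
grasp_force: 58.7
```

{"method": "move_arm", "body": {
  "series": [
    [[0, -18, 0, 0, 0], [0, -34, 0, 0, 0], [0, -48, 0, 0, 0], [0, -60, 0, 0, 0], [0, -70, 0, 0, 0], [0, -78, 0, 0, 0], [0, -84, 0, 0, 0], [0, -88, 0, 0, 0], [0, -90, 0, 0, 0], [0, -91, 0, 0, 0]]
  ]
}}

```text
time_s: 13.57
eef_pos: [0.7065, -0.0266, 0.1855]
eef_rot: [-0.0, 0.015, 1.0, 0.0]
wrist_force: [-0.3, 0.2, -2.2]
opening: 0.225
grasp_force: 58.7
```

```bash
python3 - <<'E'
from h import *
go(.576,-.0267,.062,-1.7)
p,L,d=pan("side","s8.png"); balls("side",d,L)
cv2.imwrite("pics/v8.png",cv2.resize(p[110:260,240:400],(640,600)))
E
```

```text
t 13.57 tcp [ 0.7065 -0.0266  0.1855] head -1.7 tilt [ 4.e-04 -0.e+00 -1.e+00] -> shift [130.4  -4.  123.5] turn -0.0001 F [-0.32  0.18 -2.17] op 0.225 gf 58.7
pan n 331 pitch up deg 1.54 roll -0.52 z at origin mm 0.7 x ext [-45.  45.] y ext [-57.  55.]
 ball 0.69 [358. 191.  14.  12.] mid [ 15. -38.] top z 32.0
 ball 0.67 [362. 179.  14.  12.] mid [41. 22.] top z 31.0
 ball 0.47 [355. 180.  12.   9.] mid [15. -1.] top z 32.0
```

View pics/v8.png

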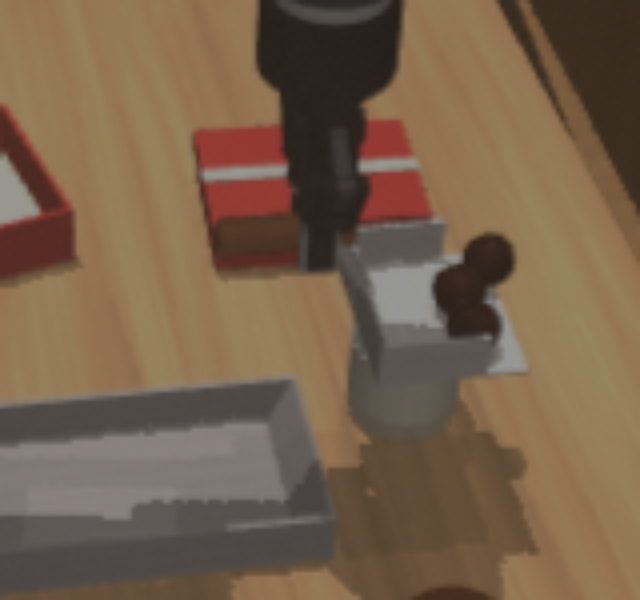

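{"method": "move_arm", "body": {
  "series": [
    [[0, -18, 0, 0, 0], [0, -34, 0, 0, 0], [0, -48, 0, 0, 0], [0, -60, 0, 0, 0], [0, -70, 0, 0, 0], [0, -78, 0, 0, 0], [0, -84, 0, 0, 0], [0, -88, 0, 0, 0], [0, -90, 0, 0, 0], [0, -91, 0, 0, 0]]
  ]
}}

```text
time_s: 14.5
eef_pos: [0.7974, -0.0293, 0.1856]
eef_rot: [-0.0, 0.015, 1.0, 0.0]
wrist_force: [1.3, 0.8, -1.7]
opening: 0.22
grasp_force: 58.8
```

```bash
python3 - <<'E'
from h import *
go(.576,-.0267,.062,-1.7)
for i in range(2):
    p,L,d=pan("side","s9.png"); balls("side",d,L)
cv2.imwrite("pics/v9.png",cv2.resize(p[110:230,280:400],(600,600)))
E
```

```text
t 14.5 tcp [ 0.7974 -0.0293  0.1856] head -1.71 tilt [ 3.e-04  0.e+00 -1.e+00] -> shift [221.4  -4.  123.6] turn -0.0001 F [ 1.31  0.76 -1.7 ] op 0.22 gf 58.8
pan n 263 pitch up deg 0.08 roll 0.55 z at origin mm 1.2 x ext [-45.  46.] y ext [-58.  55.]
 ball 0.65 [383. 176.  10.  10.] mid [-8. -4.] top z 32.0
 ball 0.56 [389. 187.  12.  14.] mid [ -6. -35.] top z 32.0
 ball 0.48 [394. 174.  14.  12.] mid [25. 22.] top z 32.0
pan n 248 pitch up deg -0.29 roll -0.34 z at origin mm 1.2 x ext [-45.  45.] y ext [-58.  54.]
 ball 0.67 [388. 189.   9.  14.] mid [ -8. -37.] top z 32.0
 ball 0.65 [394. 176.  13.  14.] mid [26. 21.] top z 33.0
 ball 0.63 [320. 159.  56.  35.] mid [-108.  261.] top z -85.0
 ball 0.47 [384. 179.  13.  11.] mid [-6. -2.] top z 32.0
```

{"method": "move_arm", "body": {
  "series": [
    [[0, 0.8, 0.6, 0, 0], [0, 2.4, 1.7, 0, 0], [0, 4.9, 3.5, 0, 0], [0, 8.2, 5.8, 0, 0], [0, 12.2, 8.7, 0, 0], [0, 17.1, 12.2, 0, 0], [0, 22.8, 16.2, 0, 0], [0, 29.4, 20.8, 0, 0], [0, 36.7, 26, 0, 0], [0, 44.9, 31.8, 0, 0]]
  ]
}}

```text
time_s: 15.53
eef_pos: [0.7528, 0.0044, 0.1857]
eef_rot: [0.0, 0.015, 1.0, 0.0]
wrist_force: [-0.5, -1.0, -1.8]
opening: 0.223
grasp_force: 58.8
```

{"method": "move_arm", "body": {
  "series": [
    [[0, 9, 6.4, 0, 0], [0, 18.8, 13.3, 0, 0], [0, 29.4, 20.8, 0, 0], [0, 40.8, 28.9, 0, 0], [0, 53, 37.6, 0, 0], [0, 66.1, 46.9, 0, 0], [0, 79.1, 56.1, 0, 0], [0, 92.2, 65.4, 0, 0], [0, 105.2, 74.6, 0, 0], [0, 118.3, 83.9, 0, 0]]
  ]
}}

```text
time_s: 16.37
eef_pos: [0.6366, 0.092, 0.1859]
eef_rot: [0.0, 0.015, 1.0, 0.0]
wrist_force: [-0.7, 0.5, -1.7]
opening: 0.223
grasp_force: 58.8
```

{"method": "move_arm", "body": {
  "series": [
    [[0, 13.1, 9.3, 0, 0], [0, 26.1, 18.5, 0, 0], [0, 39.1, 27.8, 0, 0], [0, 52.2, 37, 0, 0], [0, 65.2, 46.3, 0, 0], [0, 78.3, 55.5, 0, 0], [0, 91.3, 64.8, 0, 0], [0, 104.4, 74.1, 0, 0], [0, 117.4, 83.3, 0, 0], [0, 130.5, 92.6, 0, 0]]
  ]
}}

```text
time_s: 17.2
eef_pos: [0.5089, 0.1884, 0.1858]
eef_rot: [0.0, 0.015, 1.0, 0.0]
wrist_force: [0.9, -0.5, -1.3]
opening: 0.221
grasp_force: 58.8
```

{"method": "move_arm", "body": {
  "series": [
    [[0, 13.1, 9.3, 0, 0], [0, 25.3, 17.9, 0, 0], [0, 36.7, 26, 0, 0], [0, 47.3, 33.6, 0, 0], [0, 57.1, 40.5, 0, 0], [0, 65.3, 46.3, 0, 0], [0, 71.8, 50.9, 0, 0], [0, 76.7, 54.4, 0, 0], [0, 80.7, 57.3, 0, 0], [0, 83.2, 59, 0, 0]]
  ]
}}

```text
time_s: 18.03
eef_pos: [0.4285, 0.2494, 0.1857]
eef_rot: [0.0, 0.015, 1.0, -0.0]
wrist_force: [-0.4, 0.4, -2.1]
opening: 0.225
grasp_force: 58.8
```

```bash
python3 - <<'E'
from h import *
go(.4287,.2491,.132,13.4)
for n in("top","side"):
    p,L,d=pan(n,n+"10.png"); balls(n,d,L)
E
```

```text
t 18.03 tcp [0.4285 0.2494 0.1857] head -1.7 tilt [-1.e-04 -0.e+00 -1.e+00] -> shift [-0.2 -0.3 53.7] turn -0.2636 F [-0.38  0.37 -2.11] op 0.225 gf 58.8
pan n 1212 pitch up deg -0.08 roll -0.28 z at origin mm 0.7 x ext [-42.  45.] y ext [-55.  53.]
 ball 0.81 [143. 277.  18.  21.] mid [-5.  1.] top z 33.0
 ball 0.8 [133. 256.  20.  16.] mid [27. 26.] top z 33.0
 ball 0.61 [164. 274.  20.  18.] mid [ -5. -31.] top z 33.0
pan n 235 pitch up deg 0.76 roll 1.13 z at origin mm 0.1 x ext [-42.  45.] y ext [-59.  55.]
 ball 0.58 [218. 134.   8.  12.] mid [ -4. -35.] top z 31.0
 ball 0.52 [218. 124.   8.   3.] mid [-6. -4.] top z 32.0
```

{"method": "move_arm", "body": {
  "series": [
    [[0, 0, 0, 2, -0.01], [0, 0, 0, 6, -0.03], [0, 0, 0, 12, -0.06], [0, 0, 0, 18, -0.095], [0, 0, 0, 25, -0.13], [0, 0, 0, 32, -0.165], [0, 0, 0, 38, -0.2], [0, 0, 0, 44, -0.23], [0, 0, 0, 48, -0.255], [0, 0, 0, 50, -0.264]]
  ]
}}

```text
time_s: 19.07
eef_pos: [0.4284, 0.2488, 0.1347]
eef_rot: [-0.001, -0.118, 0.993, -0.0]
wrist_force: [-0.1, -0.7, -1.5]
opening: 0.222
grasp_force: 58.8
```

```bash
python3 - <<'E'
from h import *
go(.4287,.2491,.065,13.4)
for n in("top","side"):
    p,L,d=pan(n); balls(n,d,L); W=cloud(n,d)
    m=(W[...,2]>.033)&(W[...,2]<.052)&(W[...,0]>.38)&(W[...,0]<.62)&(W[...,1]>.15)&(W[...,1]<.4)
    print(cv2.minAreaRect((W[m][:,:2]*1000).astype(np.float32)))
    q=L[m]*1000; print("rim in scoop frame",np.round(np.percentile(q,[1,99],0)))
    cv2.imwrite(f"pics/{n}11.png",p)
p=cv2.imread("pics/top11.png");cv2.imwrite("pics/v11.png",cv2.resize(p[200:340,90:230],(600,600)))
E
```

```text
t 19.07 tcp [0.4284 0.2488 0.1347] head 13.51 tilt [ 1.3e-03 -1.0e-04 -1.0e+00] -> shift [-0.5  0.3 69.7] turn 0.0019 F [-0.13 -0.68 -1.49] op 0.222 gf 58.8
pan n 1078 pitch up deg -0.25 roll -0.09 z at origin mm 0.5 x ext [-42.  44.] y ext [-55.  53.]
 ball 0.68 [161. 270.  18.  16.] mid [ -6. -32.] top z 33.0
 ball 0.52 [129. 262.  20.  16.] mid [25. 27.] top z 33.0
 ball 0.49 [144. 278.  14.  16.] mid [-8.  1.] top z 33.0
((506.4665832519531, 267.6436462402344), (160.35403442382812, 141.48460388183594), 13.711955070495605)
rim in scoop frame [[-74. -70. -46.]
 [ 85.  70. -31.]]
pan n 183 pitch up deg 0.54 roll 1.04 z at origin mm 0.6 x ext [-46.  45.] y ext [-59.  56.]
 ball 0.65 [221. 147.  10.  16.] mid [ -7. -34.] top z 32.0
 ball 0.52 [226. 135.  12.  12.] mid [24. 21.] top z 32.0
 ball 0.41 [217. 138.  12.   2.] mid [-9. -3.] top z 32.0
((507.1449279785156, 265.7200927734375), (161.77049255371094, 147.9694061279297), 13.439023971557617)
rim in scoop frame [[-75. -74. -46.]
 [ 86.  71. -33.]]
```

View pics/v11.png

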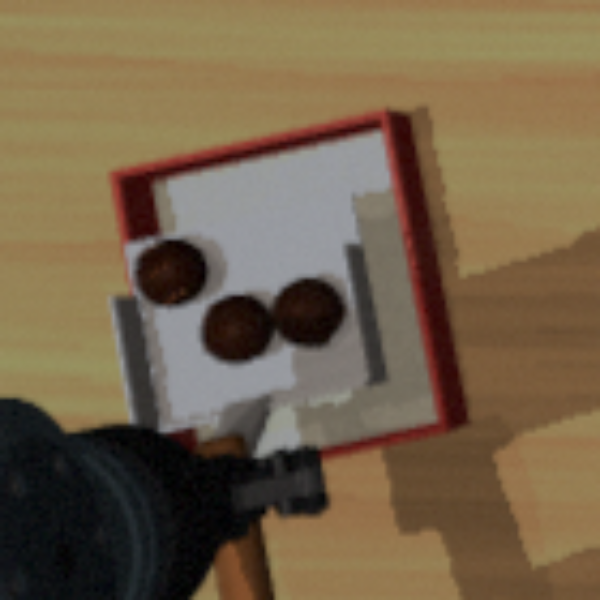

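{"method": "move_arm", "body": {
  "series": [
    [[0, 0, 0, 3, 0], [0, 0, 0, 9, 0], [0, 0, 0, 17, 0], [0, 0, 0, 26, 0], [0, 0, 0, 35, 0], [0, 0, 0, 44, 0], [0, 0, 0, 53, 0], [0, 0, 0, 60, 0], [0, 0, 0, 65, 0], [0, 0, 0, 68, 0]]
  ]
}}

```text
time_s: 20.1
eef_pos: [0.4283, 0.2489, 0.0666]
eef_rot: [-0.001, -0.117, 0.993, -0.0]
wrist_force: [-0.3, 0.5, -1.4]
opening: 0.221
grasp_force: 58.8
```

```bash
python3 - <<'E'
from h import *
go(.4287,.2491,.065,13.4)
p,L,d=pan("top"); balls("top",d,L)
E
```

```text
t 20.1 tcp [0.4283 0.2489 0.0666] head 13.42 tilt [ 1.2e-03 -1.0e-04 -1.0e+00] -> shift [-0.4  0.1  1.6] turn 0.0003 F [-0.28  0.53 -1.38] op 0.221 gf 58.8
pan n 937 pitch up deg -0.46 roll -0.09 z at origin mm 0.6 x ext [-67.  69.] y ext [-70.  67.]
 ball 0.68 [141. 260.  21.  16.] mid [26. 29.] top z 33.0
 ball 0.59 [155. 277.  18.  15.] mid [-7.  1.] top z 33.0
 ball 0.52 [171. 270.  17.  15.] mid [ -6. -31.] top z 33.0
```

{"method": "move_arm", "body": {
  "series": [
    [[0, -1, 0, 0, 0], [0, -3, 0, 0, 0], [0, -6, 0, 0, 0], [0, -8, 0, 0, 0], [0, -9, 0, 0, 0], [0, -9, 0, 0, 0], [0, 19, 0, 0, 0], [0, 19, 0, 0, 0], [0, 19, 0, 0, 0], [0, 19, 0, 0, 0]]
  ]
}}

```text
time_s: 21.03
eef_pos: [0.4108, 0.2449, 0.068]
eef_rot: [0.001, -0.117, 0.993, 0.0]
wrist_force: [0.2, 0.9, -0.9]
opening: 0.223
grasp_force: 59.1
```

```bash
python3 - <<'E'
from h import *
go(.4287,.2491,.065,13.4)
p,L,d=pan("top"); balls("top",d,L)
E
```

```text
t 21.03 tcp [0.4108 0.2449 0.068 ] head 13.42 tilt [-0.0012  0.     -1.    ] -> shift [-18.4  -0.    3. ] turn 0.0004 F [ 0.19  0.91 -0.86] op 0.223 gf 59.1
pan n 1099 pitch up deg 0.07 roll -0.11 z at origin mm 0.7 x ext [-53.  69.] y ext [-70.  67.]
 ball 0.74 [141. 249.  17.  18.] mid [71. 26.] top z 23.0
 ball 0.7 [172. 272.  18.  18.] mid [  9. -33.] top z 34.0
 ball 0.68 [156. 278.  14.  15.] mid [10.  1.] top z 33.0
```

{"method": "move_arm", "body": {
  "series": [
    [[0, -2, 0, 0, 0], [0, -6, 0, 0, 0], [0, -11, 0, 0, 0], [0, -16, 0, 0, 0], [0, -20, 0, 0, 0], [0, -23, 0, 0, 0], [0, -25, 0, 0, 0], [0, -25, 0, 0, 0], [0, 2, 0, 0, 0], [0, 2, 0, 0, 0]]
  ]
}}

```text
time_s: 21.97
eef_pos: [0.4044, 0.2435, 0.0665]
eef_rot: [-0.002, -0.117, 0.993, -0.0]
wrist_force: [-0.2, -0.0, -2.0]
opening: 0.221
grasp_force: 59.1
```

```bash
python3 - <<'E'
from h import *
go(.4287,.2491,.065,13.4)
p,L,d=pan("top"); balls("top",d,L)
E
```

```text
t 21.97 tcp [0.4044 0.2435 0.0665] head 13.45 tilt [ 4.7e-03 -1.0e-04 -1.0e+00] -> shift [-25.   -0.2   1.3] turn 0.0009 F [-0.15 -0.02 -1.99] op 0.221 gf 59.1
pan n 1122 pitch up deg -0.56 roll 0.06 z at origin mm 0.1 x ext [-63.  69.] y ext [-70.  67.]
 ball 0.72 [171. 265.  11.  12.] mid [ 26. -33.] top z 33.0
 ball 0.7 [140. 245.  19.  17.] mid [86. 27.] top z 25.0
 ball 0.45 [155. 274.  15.  17.] mid [26.  1.] top z 32.0
 ball 0.16 [175. 146.  65.  74.] mid [282. -93.] top z 35.0
```

{"method": "move_arm", "body": {
  "series": [
    [[0, -2, 0, 0, 0], [0, -6, 0, 0, 0], [0, -11, 0, 0, 0], [0, -16, 0, 0, 0], [0, -21, 0, 0, 0], [0, -24, 0, 0, 0], [0, -26, 0, 0, 0], [0, -26, 0, 0, 0], [0, 0, 0, 0, 0], [0, 0, 0, 0, 0]]
  ]
}}

```text
time_s: 22.9
eef_pos: [0.4043, 0.2434, 0.0664]
eef_rot: [-0.003, -0.117, 0.993, -0.0]
wrist_force: [-0.9, 1.1, -1.7]
opening: 0.221
grasp_force: 59.1
```

```bash
python3 - <<'E'
from h import *
go(.4287,.2491,.065,13.4)
p,L,d=pan("top"); balls("top",d,L)
p,L,d=pan("top"); balls("top",d,L)
E
```

```text
t 22.9 tcp [0.4043 0.2434 0.0664] head 13.45 tilt [ 5.1e-03 -2.0e-04 -1.0e+00] -> shift [-25.   -0.2   1.3] turn 0.0009 F [-0.92  1.06 -1.73] op 0.221 gf 59.1
pan n 1320 pitch up deg -0.33 roll -0.12 z at origin mm 0.1 x ext [-63.  69.] y ext [-70.  67.]
 ball 0.68 [153. 266.  12.  15.] mid [41. -1.] top z 33.0
 ball 0.54 [171. 259.  16.  16.] mid [ 41. -34.] top z 32.0
 ball 0.52 [141. 244.  18.  14.] mid [87. 27.] top z 25.0
pan n 1275 pitch up deg -0.15 roll -0.24 z at origin mm 0.6 x ext [-51.  69.] y ext [-70.  67.]
 ball 0.73 [170. 258.  14.  15.] mid [ 38. -32.] top z 33.0
 ball 0.66 [156. 267.  13.  14.] mid [37. -1.] top z 33.0
 ball 0.45 [139. 245.  18.  12.] mid [83. 26.] top z 24.0
```

{"method": "move_arm", "body": {
  "series": [
    [[0, -2, 0, 0, 0], [0, -5, 0, 0, 0], [0, -9, 0, 0, 0], [0, -13, 0, 0, 0], [0, -16, 0, 0, 0], [0, -18, 0, 0, 0], [0, -19, 0, 0, 0], [0, 4, 0, 0, 0], [0, 2, 0, 0, 0], [0, 0, 0, 0, 0]]
  ]
}}

```text
time_s: 23.93
eef_pos: [0.408, 0.2442, 0.0676]
eef_rot: [-0.0, -0.117, 0.993, -0.0]
wrist_force: [0.5, 0.3, -1.6]
opening: 0.221
grasp_force: 59.2
```

```bash
python3 - <<'E'
from h import *
go(.4287,.2491,.065,13.4)
p,L,d=pan("top"); balls("top",d,L)
p,L,d=pan("side"); balls("side",d,L)
E
```

```text
t 23.93 tcp [0.408  0.2442 0.0676] head 13.44 tilt [ 2.e-04 -0.e+00 -1.e+00] -> shift [-21.3  -0.1   2.6] turn 0.0007 F [ 0.52  0.26 -1.59] op 0.221 gf 59.2
pan n 1475 pitch up deg -0.06 roll 0.03 z at origin mm 0.7 x ext [-52.  68.] y ext [-70.  67.]
 ball 0.45 [171. 246.  15.  16.] mid [ 71. -35.] top z 24.0
 ball 0.45 [141. 244.  18.  13.] mid [83. 26.] top z 24.0
 ball 0.45 [154. 252.  17.  15.] mid [72. -2.] top z 24.0
pan n 341 pitch up deg 0.05 roll -0.50 z at origin mm -0.1 x ext [-58.  69.] y ext [-70.  68.]
 ball 0.59 [242. 156.   6.   7.] mid [77. -8.] top z 22.0
 ball 0.39 [245. 163.  11.   7.] mid [ 80. -37.] top z 23.0
```

{"method": "move_arm", "body": {
  "series": [
    [[0, 0, 0, -3, 0], [0, 0, 0, -8, 0], [0, 0, 0, -15, 0], [0, 0, 0, -24, 0], [0, 0, 0, -35, 0], [0, 0, 0, -48, 0], [0, 0, 0, -62, 0], [0, 0, 0, -76, 0], [0, 0, 0, -86, 0], [0, 0, 0, -90, 0]]
  ]
}}

```text
time_s: 24.97
eef_pos: [0.4095, 0.2446, 0.1602]
eef_rot: [0.002, -0.117, 0.993, 0.0]
wrist_force: [-0.7, 0.1, -1.6]
opening: 0.226
grasp_force: 59.2
```

```bash
python3 - <<'E'
from h import *
go(.499,-.2648,.158,-11.1)
E
```

```text
t 24.97 tcp [0.4095 0.2446 0.1602] head 13.43 tilt [-4.e-03  3.e-04 -1.e+00] -> shift [  31.3 -516.3    2. ] turn 0.4281 F [-0.67  0.14 -1.56] op 0.226 gf 59.2
```

{"method": "move_arm", "body": {
  "series": [
    [[0, 0, -8, 0, 0.02], [0, 1, -24, 0, 0.06], [0, 3, -48, 0, 0.1], [0, 5, -78, 0, 0.15], [0, 7, -110, 0, 0.2], [0, 9, -142, 0, 0.25], [0, 11, -174, 0, 0.3], [0, 13, -206, 0, 0.34], [0, 14, -232, 0, 0.38], [0, 15, -250, 0, 0.42]]
  ]
}}

```text
time_s: 25.8
eef_pos: [0.4514, -0.0053, 0.157]
eef_rot: [-0.0, 0.095, 0.995, -0.0]
wrist_force: [-0.2, -0.1, -1.7]
opening: 0.223
grasp_force: 59.2
```

```bash
python3 - <<'E'
from h import *
go(.499,-.2648,.125,-11.1)
E
```

```text
t 25.8 tcp [ 0.4514 -0.0053  0.157 ] head -10.92 tilt [ 9.e-04 -7.e-04 -1.e+00] -> shift [ -95.9 -245.8   32.1] turn 0.0032 F [-0.21 -0.05 -1.66] op 0.223 gf 59.2
```

{"method": "move_arm", "body": {
  "series": [
    [[0, -3, -8, 0, 0], [0, -11, -27, 2, 0], [0, -23, -58, 5, 0], [0, -36, -93, 9, 0], [0, -50, -128, 14, 0], [0, -63, -163, 19, 0], [0, -76, -196, 24, 0], [0, -87, -222, 28, 0], [0, -93, -238, 30, 0.003], [0, -96, -246, 32, 0.003]]
  ]
}}

```text
time_s: 26.63
eef_pos: [0.5004, -0.2636, 0.1248]
eef_rot: [-0.0, 0.095, 0.995, 0.0]
wrist_force: [0.7, 1.1, -1.7]
opening: 0.219
grasp_force: 59.2
```

```bash
python3 - <<'E'
from h import *
import time
p,L,d=pan("top");p,L,d=pan("side");p,L,d=pan("top")
go(.499,-.2648,.069,-11.1)
E
```

```text
pan n 1682 pitch up deg -0.15 roll -0.05 z at origin mm 1.3 x ext [-39.  45.] y ext [-53.  55.]
pan n 1150 pitch up deg -0.07 roll -0.06 z at origin mm 0.3 x ext [-42.  45.] y ext [-56.  53.]
pan n 1675 pitch up deg -0.23 roll 0.00 z at origin mm 1.3 x ext [-39.  44.] y ext [-53.  55.]
t 26.78 tcp [ 0.5002 -0.2608  0.125 ] head -10.81 tilt [ 0.0015  0.0014 -1.    ] -> shift [ 0.3 -4.2 56. ] turn 0.0051 F [ 0.05 -0.24 -1.87] op 0.224 gf 59.2
```

{"method": "move_arm", "body": {
  "series": [
    [[0, 0, -2, 6, 0.003], [0, 0, -4, 16, 0.005], [0, 0, -4, 27, 0.005], [0, 0, -4, 37, 0.005], [0, 0, -4, 45, 0.005], [0, 0, -4, 50, 0.005], [0, 0, -4, 54, 0.005], [0, 0, -4, 56, 0.005], [0, 0, -4, 57, 0.005], [0, 0, -4, 57, 0.005]]
  ]
}}

```text
time_s: 27.62
eef_pos: [0.5, -0.266, 0.0687]
eef_rot: [0.0, 0.097, 0.995, -0.0]
wrist_force: [-0.6, 0.4, -1.4]
opening: 0.224
grasp_force: 59.2
```

```bash
python3 - <<'E'
from h import *
go(.499,-.2648,.068,-11.1)
E
```

```text
t 27.62 tcp [ 0.5    -0.266   0.0687] head -11.11 tilt [-2.e-04 -1.e-04 -1.e+00] -> shift [1.2 1.  0.7] turn -0.0001 F [-0.59  0.39 -1.36] op 0.224 gf 59.2
```

Lower about 1 mm to contact, then open gently.

{"method": "move_arm", "body": {
  "series": [
    [[0, 0, 0, 0.5, 0], [0, 0, 0, 1, 0], [0, 0, 0, 1, 0], [0, 0, 0, 1, 0], [0.3, 0, 0, 1, 0], [0.4, 0, 0, 1, 0], [0.6, 0, 0, 1, 0], [0.8, 0, 0, 1, 0], [1, 0, 0, 1, 0], [1, 0, 0, 1, 0]]
  ]
}}

```text
time_s: 28.45
eef_pos: [0.4999, -0.2659, 0.0676]
eef_rot: [-0.0, 0.097, 0.995, 0.0]
wrist_force: [-0.0, 0.1, -0.4]
opening: 0.943
grasp_force: 0.0
```

{"method": "move_arm", "body": {
  "series": [
    [[1, 0, 0, 0, 0], [1, 0, 0, 0, 0], [1, 0, 0, -8, 0], [1, 0, 0, -20, 0], [1, 0, 0, -40, 0], [1, 0, 0, -65, 0], [1, 0, 0, -90, 0], [1, 0, 0, -115, 0], [1, 0, 0, -130, 0], [1, 0, 0, -140, 0]]
  ]
}}

```text
time_s: 29.28
eef_pos: [0.501, -0.2667, 0.2117]
eef_rot: [0.002, 0.097, 0.995, -0.001]
wrist_force: [-0.1, -0.5, 0.4]
opening: 1.001
grasp_force: 0.0
```

```bash
python3 - <<'E'
from h import *
go(.499,-.2648,.068,-11.1)
p,d=camera("top"); cv2.imwrite("pics/v12.png",cv2.resize(p[100:340,100:470],(740,480)))
for n in("top","side"):
    p,d=camera(n); W=cloud(n,d)
    for nm,lo,hi,z in(("handle",(.42,-.36),(.65,-.19),(.07,.1)),("pan",(.48,-.36),(.65,-.19),(.019,.052)),("floor",(.53,-.32),(.61,-.24),(.009,.018)),("box",(.38,.15),(.62,.4),(.035,.055))):
        m=(W[...,2]>z[0])&(W[...,2]<z[1])&(W[...,0]>lo[0])&(W[...,0]<hi[0])&(W[...,1]>lo[1])&(W[...,1]<hi[1])
        if m.any(): print(n,nm,[np.round(v,1) for v in cv2.minAreaRect((W[m][:,:2]*1000).astype(np.float32))],round(float(np.median(W[m][:,2])),4))
    for r in outline_of("truffle1",n)[:4]: print(round(r["conf"],2),np.round(np.median(W[r["region"]],0),3))
E
```

```text
t 29.28 tcp [ 0.501  -0.2667  0.2117] head -11.1 tilt [-0.0045 -0.0025 -1.    ] -> shift [  2.9   1.9 143.6] turn 0.0 F [-0.08 -0.48  0.44] op 1.001 gf 0.0
top handle [array([ 471.8, -260.5]), array([20.4, 54.7]), np.float64(79.3)] 0.0942
top pan [array([ 561.4, -278.1]), array([111.2,  65.1]), np.float64(79.3)] 0.0393
top floor [array([ 570.1, -280.3]), array([80. , 79.4]), np.float64(89.4)] 0.0138
top box [array([504.1, 267.5]), array([160.2, 142.2]), np.float64(13.3)] 0.0434
0.72 [0.569 0.243 0.03 ]
0.51 [0.563 0.274 0.029]
side handle [array([ 483.8, -265.5]), array([23. , 79.5]), np.float64(80.9)] 0.0923
side pan [array([ 560.1, -278.2]), array([115.2,  68.9]), np.float64(79.3)] 0.0343
side floor [array([ 570.1, -280. ]), array([79.7, 79.9]), np.float64(0.0)] 0.0128
side box [array([501.5, 265.2]), array([158.8, 147.6]), np.float64(14.7)] 0.0415
```

View pics/v12.png

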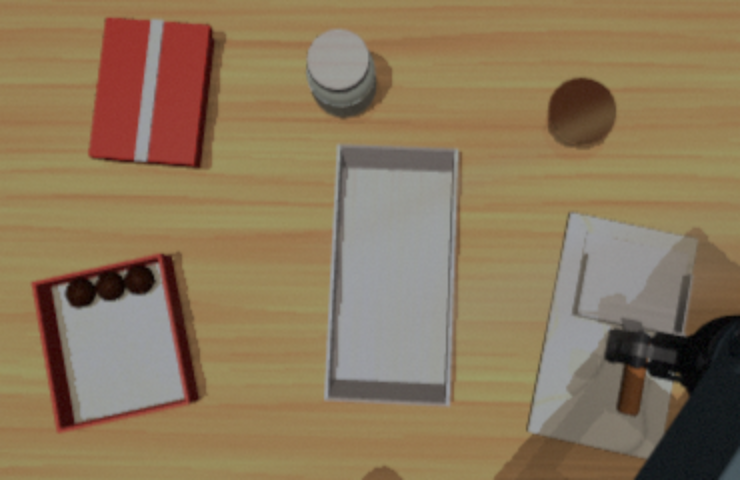

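All three truffles sit in the gift box (around (110,285)), the tray is empty, the scoop lies flat on its slab, and the bystanders have not moved. Handing in.

```bash
python3 -c "
from h import *
print(order.hand_in())"
```

```text
the job is handed in; nothing more can be done
None
```

I handed the job in after about 29 s: all three truffles are in the gift box (which shifted about 2 mm), the scoop lies flat on its slab and the bystanders are unmoved. The tool cannot tilt, so I rolled the truffles off the level scoop at the box floor with short, quick pulls instead of tipping them.

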